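# Dock a plug-in module in a bench instrument and latch it

## Robot

A 6-joint arm with a two-finger parallel gripper is mounted at the origin on the work surface. World frame = base frame: x ahead of the robot, y to its left, z up, the work surface at z = 0. Lengths are in m, angles in rad, forces in N, time in s.
With the tool pointing down it reaches from about 0.375 to 0.975 m from the base axis. Payload 3.8 kg.
Tool frame: the origin (TCP) lies midway between the tips of the shut fingers; the grasp point (between the pads) lies 19 mm behind it; z points along the fingers, y is the line along which they close (so a half turn about z gives the same grasp; the last joint's range is limited). The gripper opens to 85 mm and grips with 20 to 120 N. Pads are 22 mm wide; open, the fingers measure 114 mm over their backs; the gripper's body (76 mm by 85 mm) begins 54 mm behind the grasp point. The pads swing forward as they close: fully open they stand 13 mm farther back than shut.
Start: joints at [-1.259, 0.264, 1.604, -0, 1.274, -0.037], TCP at [0.231, -0.634, 0.231] pointing down, gripper open.
Joint ranges: [-2.63, 2.63], [-0.94, 2.18], [0.31, 2.57], [-1.31, 4.45], [0, 2.66], [-2.55, 2.55]. Speed limits (rad/s): [2.57, 2.57, 3.14, 3.14, 3.14, 3.14].

## Interface

Orientations are given as a rotation vector (axis times angle).
In Python, from workcell import * gives the robot as it stands. The module is installed in compiled form; this text tells all that it offers.
- The arm moves only by the tool apply_moves, never from a script. Its arguments are lists of equal length, an entry for each row: "fingers": the opening, from 0 (shut) to 1 (fully open); "travel": the shift along the tool's x, y, z normalised to -1 to 1, where 1 is 0.05 m, a list of three; "rotation": the turn, a rotation vector about the tool's x, y, z normalised to -1 to 1, where 1 is 6 degrees, a list of three. In form: {"fingers": [fingers, ...], "travel": [[dx, dy, dz], ...], "rotation": [[ax, ay, az], ...]}. A call has 1 to 12 rows; each row shifts and turns the commanded pose from where the row before left it, along the tool's axes as they then stand; what a row does not reach is not made up. A row lasts 1/10 s, in which the tool goes at most 50 mm and 8.59 degrees, less where a joint would pass 70% of its speed; a pose out of reach is approached as far as the arm can. A call with a number of a shift or a turn outside -1 to 1 is refused whole. A call with a gripper value outside its range is refused whole. The fingers move at their own pace and stop on an object; "newtons" is the grip in N (left out, the last holds). Time passes only in rows, so rows that do not move let the fingers close. It gives the time, the measured TCP pose, the force, the opening and the grip force at its end, in the units of the state.
- read_state(): the state, without advancing time (a new reading comes with each control period).
- read_camera(name): name is "scene" or "side" or "wrist"; returns a dict with "image" (400x640x3 uint8, red, green, blue), "fx", "fy", "cx", "cy" (pixels), "k1" (the pictures are not rectified: a ray, as slopes to the right and down, at radius r is drawn at 1 + k1 r^2 times it, then the intrinsics apply), "extrinsics" (4x4, takes a point from world to camera coordinates). Camera axes: x right, y down, z forward; pixel columns grow to the right and rows downward; lengths in m; the calibration is good to about 2 mm. A picture is of the moment at which its call begins. There is no depth.
- finish_job(): hands the job in; it is judged then, once.
Trained networks look in the newest picture that a camera, given by its name, has taken for a name from the list of things; names that differ only in an ending like _2 or _b are one class to them, and where a whole thing is asked for, a point or a joint stands for the part that bears it (a point fixed in the world has none). Each returns a list of dicts, best first, with "p" (0 to 1); they miss things now and then, are a little off and sometimes report something else, mostly with a low value. They report only what shows in the picture. A call takes as long as a camera call.
- regions_of(camera, name): "mask" (400x640 bool, what is visible of it) and "bbox" ([left, top, width, height] in pixels, round what is visible of it).
- tip_of(camera, name): "location" ([column, row] in pixels: a listed point, or the origin of a listed thing).
The state is a dict: "time": time; "q": joint angles; "joint_vel": joint speeds; "joint_torque": joint torques, N m; "tool_pos": TCP position; "tcp_rot": TCP orientation; "wrist_force": force on the tool from outside, world axes, zero at the start; "torque": the same for the moment, N m; "width": opening from 0.0 (shut) to 1.0 (fully open); "grip_force": force on a finger pad.
Only numpy, scipy, OpenCV 4.12 (cv2) and the standard library are available. Lean on these libraries where they do the work, as an engineer would, in place of code of your own. Each camera call takes 0.05 s, during which the arm holds its last target. There are 200 camera calls.

## Task

Without lifting it off the steel case, push the grey module along the case's top between the flared guides until it stands over the bay, against the far wall, then press it straight down until its top is flush with the black rim. Then slide the steel latch fully across over the module's end. Leave the other things on the bench where they are.

Things in the scene. Friction and masses are not known exactly. Their poses are not given: they have to be found in the camera images.
- case: Low brushed-steel instrument case fixed to the bench, 240 (x) x 420 (y) mm, flat top panel 80 mm above the bench. Origin: centre of its underside. In the panel, centred 50 mm towards +y, is the bay opening, 65 (x) x 95 (y) mm. On the -y side of the bay two 12 mm high black guides flare outwards for 56 mm, to a mouth about 108 mm wide.
- bay (a point): Centre of the bay opening at the level of the black rim's top, 92 mm above the bench; axes as the case's. The rim, 12 mm high and 10 mm wide, stands on the panel on three sides of the bay (x sides and far +y end), inner faces in line with the opening; the -y end is open. When the module is home its module_top lies here.
- tray (a joint): Aluminium tray that closes the bay, starting (0) 1 mm below the panel; it carries the module down 23 mm (0.023 = fully down) against stiff friction (a push of roughly 5 to 8 N on the module) and stays where it is left.
- module: Loose grey plastic module, 60 (x) x 90 (y) x 36 mm high, about 0.3 kg, with a thin aluminium plate on its top; it starts flat on the case's top panel on the -y side of the bay. Origin: centre of its underside; y along its length.
- module_top (a point): Centre of the module's flat top, 36 mm above its origin.
- latch (a joint): Steel latch plate lying on the black bed behind the bay's far (+y) wall; 0 = fully open, 0.028 = fully across (slid 28 mm towards the case's -y, about 18 mm over the module's end). Moves with about 2 N of friction and stays where it is left. The plate, 44 (x) x 40 (y) x 6 mm, passes 3 mm above the rim's top, so it is stopped by a module that stands proud.
- latch_tab (a point): Centre of the top edge of the latch's upright tab: 40 mm wide (case x), 8 mm thick (case y), standing 27 mm above the latch plate; this point is 36 mm above the rim's top (128 mm above the bench). Moves with the latch. Free space on its +y side.
- toroid: Bystander: copper toroidal coil, 104 mm diameter, 46 mm high. Origin: centre of its underside.
- multimeter: Bystander: black hand multimeter lying flat, 160 x 82 x 34 mm. Origin: centre of its underside.
- screwdriver: Bystander: screwdriver lying on the bench on the left of the case, about 200 mm long.

How it is judged:
By the outcome, as a careful person would: the job done as asked, in the order asked, and still so for the second after the job is handed in, with the robot touching nothing.
It also fails if it takes over 64 s, if anything falls off the work surface, if the arm or the gripper's body presses on something with over 40 N, if the wrist force passes 120 N, or if a joint passes its speed limit or range.

## Working session

There is one attempt and no reset: what is moved stays moved. The work goes in short steps, Python scripts to look and compute and a tool call to move; the robot and the scene stay as the last step left them, time stands still between calls to the robot, and variables do not carry over. Pictures are saved under pics/ and viewed, at most 10 in all, crops included, and the job is handed in when it is done.

Besides the shell and the picture viewer there is one more tool, called after "Request:" by a JSON object that holds its "fn" and its "kwargs", one argument or row to a line. apply_moves: Moves the arm, as the interface text tells. Scaled input: -1 to 1 covers 0.05 m each way for a shift and 6 degrees each way for a turn. Its arguments: {"type":"object","properties":{"fingers":{"type":"array","items":{"type":"number"}},"travel":{"type":"array","items":{"type":"array","items":{"type":"number"}}},"rotation":{"type":"array","items":{"type":"array","items":{"type":"number"}}},"newtons":{"type":"number"}},"required":["fingers","travel","rotation"]}

```bash
mkdir -p pics
cat > h.py <<'E'
from workcell import *
import numpy as np, cv2
from scipy.spatial.transform import Rotation as R
def ray(c,uv):
    K=np.array([[c['fx'],0,c['cx']],[0,c['fy'],c['cy']],[0,0,1]])
    d=np.array([(uv[0]-c['cx'])/c['fx'],(uv[1]-c['cy'])/c['fy']]);u=d.copy()
    for _ in range(20): u=d/(1+c['k1']*(u@u))
    E=np.array(c['extrinsics']);r=E[:3,:3].T@np.array([u[0],u[1],1]);o=-E[:3,:3].T@E[:3,3]
    return o,r
def at(c,uv,z):
    o,r=ray(c,uv);return o+r*(z-o[2])/r[2]
def proj(c,p):
    E=np.array(c['extrinsics']);q=E[:3,:3]@p+E[:3,3];u=q[:2]/q[2];u=u*(1+c['k1']*(u@u))
    return np.array([c['fx']*u[0]+c['cx'],c['fy']*u[1]+c['cy']])
def save(c,n): cv2.imwrite('pics/'+n,c['image'][:,:,::-1])
E
python3 - <<'E'
from h import *
s=read_state();print(s['time'],s['tool_pos'],s['tcp_rot'],s['wrist_force'])
Z=dict(case=0,bay=.092,module=.08,module_top=.116,latch_tab=.128,toroid=0,multimeter=0,screwdriver=0.01)
ims=[]
for n in('scene','side','wrist'):
    c=read_camera(n);ims.append(c['image'])
    print(n,c['fx'],c['k1'],ray(c,(320,200))[0].round(3))
    for k,z in Z.items():
        for t in tip_of(n,k)[:1]: print(k,round(t['p'],2),np.round(t['location'],1),at(c,t['location'],z).round(4))
cv2.imwrite('pics/a.png',cv2.resize(ims[0],(800,500))[:,:,::-1])
cv2.imwrite('pics/b.png',cv2.resize(ims[1],(800,500))[:,:,::-1])
E
```

```text
0.0 [ 0.23045152 -0.63365538  0.22993357] [-3.09174906e+00 -5.44682348e-01  4.56406209e-04] [ 0.29099682 -0.1810278  -0.83518173]
scene 420.2998979356205 -0.06732451994431529 [1.759 0.025 1.04 ]
case 0.68 [312.3 208.1] [ 0.547  -0.0334  0.    ]
module 0.7 [287.3 182.1] [ 0.4877 -0.1274  0.08  ]
module_top 0.71 [284.9 177.1] [ 0.5045 -0.1328  0.116 ]
latch_tab 0.4 [347.  184.8] [0.5702 0.0945 0.128 ]
toroid 0.97 [449.9 204.5] [0.5326 0.494  0.    ]
multimeter 0.55 [190.  218.9] [ 0.604  -0.4888  0.    ]
screwdriver 0.74 [421.5 226.6] [0.6649 0.3593 0.01  ]
side 468.72344511896546 -0.13973649815641453 [0.405 1.028 0.865]
case 0.74 [350.1 232.7] [ 0.5244 -0.0117 -0.    ]
bay 0.72 [342.9 216.3] [0.5401 0.0332 0.092 ]
module 0.9 [364.9 187.2] [ 0.4978 -0.1339  0.08  ]
module_top 0.81 [368.3 177.7] [ 0.4889 -0.1319  0.116 ]
latch_tab 0.57 [326.2 220.5] [0.5732 0.1037 0.128 ]
toroid 0.88 [309.3 382. ] [0.5427 0.4873 0.    ]
multimeter 0.97 [350.6 149.8] [ 0.5863 -0.4921  0.    ]
screwdriver 0.64 [269.8 326.6] [0.6597 0.3665 0.01  ]
wrist 356.0194029914124 -0.07474393062134797 [ 0.291 -0.612  0.374]
```

View pics/a.png

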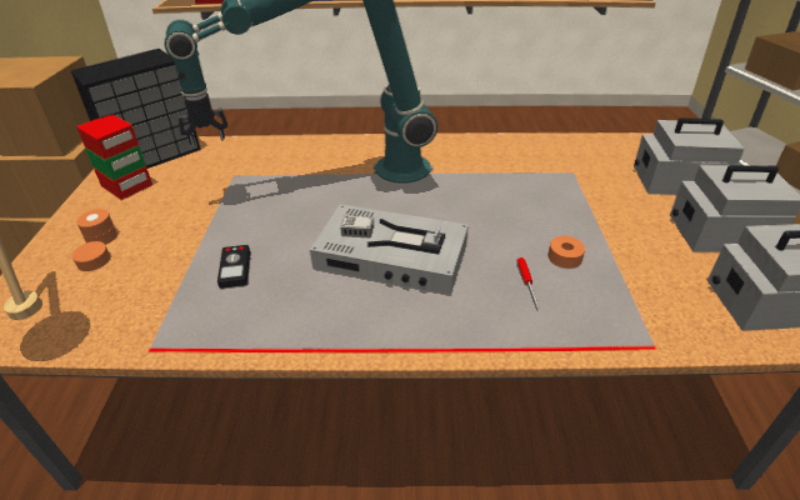

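View pics/b.png

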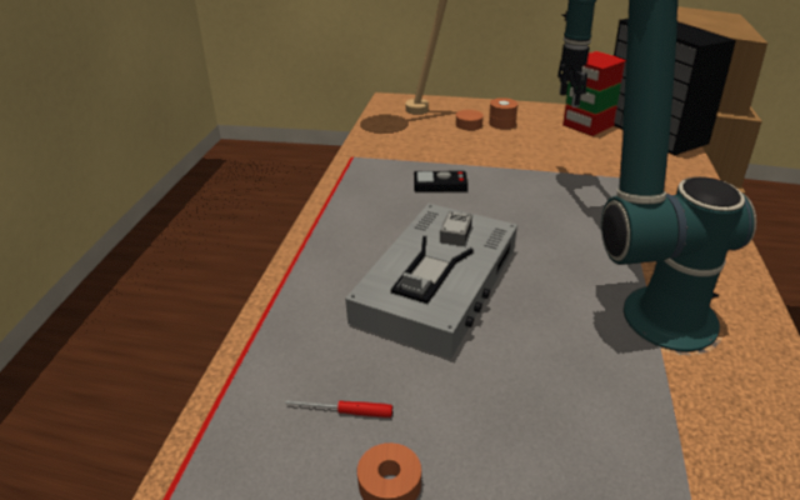

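The case sits at about yaw -25°, with the module on its top panel at (0.495, -0.132), the latch tab near (0.572, 0.10) and the bystanders clear of the case. I'll fly the wrist camera over it for a closer measurement.

Request:
{"fn": "apply_moves", "kwargs": {
  "fingers": [1,1,1,1,1,1,1,1,1,1,1,1],
  "travel": [
    [0,0,-0.7],
    [0,0,-0.7],
    [0.6,-0.7,-0.2],
    [0.65,-0.73,0],
    [0.65,-0.73,0],
    [0.65,-0.73,0],
    [0.65,-0.73,0],
    [0.65,-0.73,0],
    [0.65,-0.73,0],
    [0.65,-0.73,0],
    [0.65,-0.73,0],
    [0.65,-0.73,0]
  ],
  "rotation": [
    [0,0,0],
    [0,0,0],
    [0,0,0],
    [0,0,0],
    [0,0,0],
    [0,0,0],
    [0,0,0],
    [0,0,0],
    [0,0,0],
    [0,0,0],
    [0,0,0],
    [0,0,0]
  ]
}}

```text
time: 2.55
tool_pos: [0.4099, -0.1807, 0.3117]
tcp_rot: [3.093, 0.544, 0.002]
wrist_force: [0.7, -0.2, -0.5]
width: 1.001
grip_force: 0.0
```

Request:
{"fn": "apply_moves", "kwargs": {
  "fingers": [1,1,1,1,1,1,1,1,1,1],
  "travel": [
    [0,0,0],
    [0,0,0],
    [0,0,0],
    [0,0,0],
    [0,0,0],
    [0,0,0],
    [0,0,0],
    [0,0,0],
    [0,0,0],
    [0,0,0]
  ],
  "rotation": [
    [0,0,-1],
    [0,0,-1],
    [0,0,-1],
    [0,0,-1],
    [0,0,-1],
    [0,0,-1],
    [0,0,-1],
    [0,0,-0.5],
    [0,0,0],
    [0,0,0]
  ]
}}

```text
time: 3.55
tool_pos: [0.4095, -0.1825, 0.3114]
tcp_rot: [2.651, 1.686, 0.0]
wrist_force: [0.2, -0.8, -0.5]
width: 0.999
grip_force: 0.0
```

Run:
```python
from h import *
s=read_state();print(s['time'],s['tool_pos'],s['tcp_rot'],s['wrist_force'])
Z=dict(bay=.092,module=.08,module_top=.116,latch_tab=.128)
c=read_camera('wrist');print(ray(c,(320,200))[0])
for k,z in Z.items():
    for t in tip_of('wrist',k)[:1]: print(k,round(t['p'],2),np.round(t['location'],1),at(c,t['location'],z).round(4))
r=regions_of('wrist','module')
if r:
    print(cv2.minAreaRect(np.argwhere(r[0]['mask'])[:,::-1].astype(np.float32)))
save(c,'c.png')
```

```text
3.55 [ 0.40952595 -0.18252877  0.31141506] [2.65074190e+00 1.68563549e+00 2.95162983e-04] [ 0.16510532 -0.84461975 -0.48073675]
[ 0.43638755 -0.1239087   0.4544936 ]
module 0.86 [376.4  87.1] [ 0.5004 -0.1311  0.08  ]
module_top 0.67 [386.3  80.5] [ 0.5048 -0.1288  0.116 ]
((382.5283203125, 85.34906005859375), (102.60832977294922, 70.05387878417969), 74.05460357666016)
```

View pics/c.png

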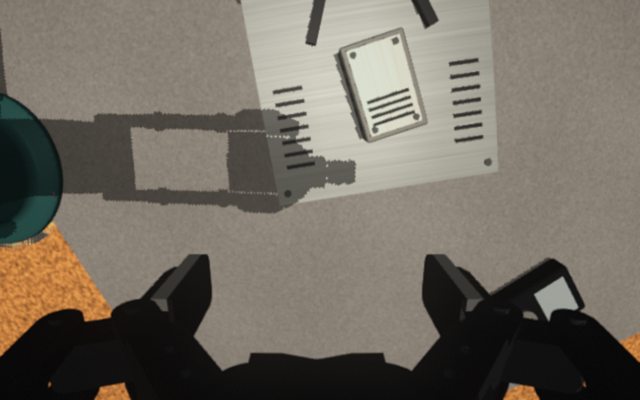

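The module is at about (383, 85), the case's -y edge runs from (285, 205) to (497, 170), and the bay is out of view. I'll move further along the case.

Request:
{"fn": "apply_moves", "kwargs": {
  "fingers": [1,1,1,1,1],
  "travel": [
    [0.9,0.1,0],
    [0.9,0.1,0],
    [0.9,0,0],
    [0,0,0],
    [0,0,0]
  ],
  "rotation": [
    [0,0,-0.9],
    [0,0,-0.9],
    [0,0,0],
    [0,0,0],
    [0,0,0]
  ]
}}

```text
time: 4.35
tool_pos: [0.4641, -0.0587, 0.3112]
tcp_rot: [2.476, 1.933, -0.001]
wrist_force: [0.7, -0.5, -0.8]
width: 1.0
grip_force: 0.0
```

Run:
```python
from h import *
s=read_state();print(s['time'],s['tool_pos'],s['tcp_rot'],s['wrist_force'])
Z=dict(bay=.092,module=.08,module_top=.116,latch_tab=.128)
c=read_camera('wrist');print(ray(c,(320,200))[0])
for k,z in Z.items():
    for t in tip_of('wrist',k)[:1]: print(k,round(t['p'],2),np.round(t['location'],1),at(c,t['location'],z).round(4))
save(c,'d.png')
import pickle;pickle.dump(c,open('d.pkl','wb'))
```

```text
4.35 [ 0.46407656 -0.05869161  0.31118066] [ 2.47642088e+00  1.93289721e+00 -9.94637555e-04] [ 0.65982796 -0.54257364 -0.81375286]
[0.47925508 0.00414934 0.45424668]
bay 0.75 [378.4  79.6] [0.5445 0.0154 0.092 ]
module 0.65 [363.9 227.4] [ 0.4991 -0.1339  0.08  ]
module_top 0.79 [370.7 234.8] [ 0.5022 -0.1301  0.116 ]
latch_tab 0.7 [368.3 233.1] [ 0.4995 -0.123   0.128 ]
```

View pics/d.png

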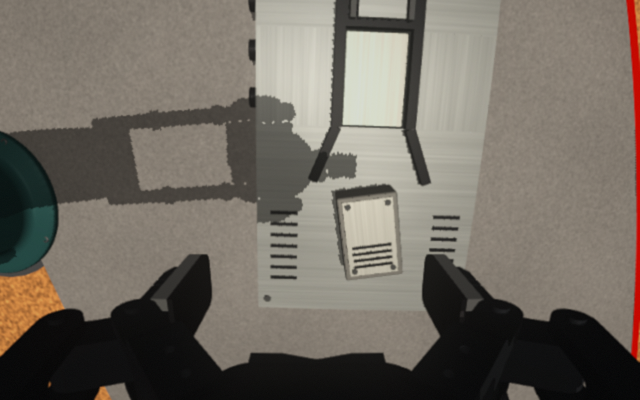

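The module's top corners are about (336,196), (395,191), (402,270) and (346,279). The rim's inner edges run from about (348,30) to (342,127) and (410,32) to (405,127), and the guide tips are at (317,180) and (425,182).

Run:
```python
from h import *
import pickle;c=pickle.load(open('d.pkl','rb'))
def show(n,pts,z):
    P=np.array([at(c,p,z)[:2] for p in pts]);print(n,P.round(4).tolist());return P
M=show('mod',[(336,196),(395,191),(402,270),(346,279)],.116)
print('centre',M.mean(0),'sides',np.linalg.norm(np.roll(M,-1,0)-M,axis=1), 'yaw',np.degrees([np.arctan2(*(M[1]-M[0])[::-1]),np.arctan2(*(M[2]-M[3])[::-1]),np.arctan2(*(M[0]-M[3])[::-1])-np.pi/2,np.arctan2(*(M[1]-M[2])[::-1])-np.pi/2]))
C=show('case',[(257,5),(258,307),(466,309),(497,5)],.08)
for a,b in((0,1),(3,2),(2,1)):
    d=C[a]-C[b];print('ang',np.degrees(np.arctan2(d[1],d[0])),np.linalg.norm(d))
T=show('farwall inner',[(348,29),(410,31)],.092);print(T.mean(0),np.linalg.norm(T[1]-T[0]),np.degrees(np.arctan2(*(T[1]-T[0])[::-1])))
T=show('near panel ends',[(341,127),(404,128)],.08);print(T.mean(0))
cv2.imwrite('pics/e.png',cv2.resize(c['image'][0:290,240:500],None,fx=2.06,fy=2.06,interpolation=2)[:,:,::-1])
```

```text
mod [[0.4774, -0.0822], [0.5347, -0.0913], [0.5261, -0.1765], [0.4671, -0.172]]
centre [ 0.50133861 -0.13048845] sides [0.0579808  0.0855385  0.05921058 0.09038406] yaw [-9.10001336 -4.34888393 -6.58632972 -5.75542676]
case [[0.4473, 0.1132], [0.3559, -0.2014], [0.598, -0.2669], [0.6772, 0.0592]]
ang 73.79674134218206 0.3275678355803906
ang 76.34253190673765 0.3355383529336334
ang -15.145001135153858 0.25074172734058126
farwall inner [[0.5262, 0.0677], [0.5835, 0.0523]]
[0.55485809 0.06001271] 0.05928982455366931 -15.10564923667455
near panel ends [[0.4992, -0.0211], [0.5627, -0.0377]]
[ 0.5309506  -0.02942005]
```

View pics/e.png

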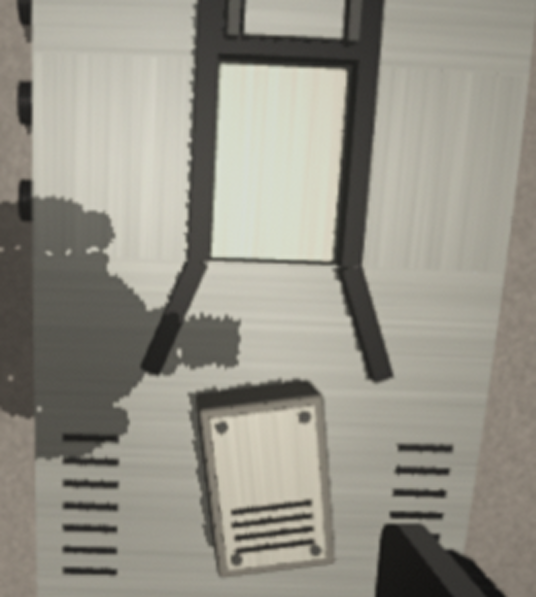

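Bay at about (0.5435, 0.0158), case yaw -15°. Module at (0.5015, -0.1305), yaw about -6.5°, near the centreline. I'll grip it lightly to square it up, still standing on the panel.

Request:
{"fn": "apply_moves", "kwargs": {
  "fingers": [1,1,1,1,1,1,1,1,1],
  "travel": [
    [-0.61,0.54,0],
    [-0.61,0.54,0],
    [0,0,0],
    [0,0,0],
    [0,0,0.8],
    [0,0,0.8],
    [0,0,0.8],
    [0,0,0.8],
    [0,0,0]
  ],
  "rotation": [
    [0,0,0],
    [0,0,0],
    [0,0,-0.64],
    [0,0,-0.63],
    [0,0,0],
    [0,0,0],
    [0,0,0],
    [0,0,0],
    [0,0,0]
  ]
}}

```text
time: 5.5
tool_pos: [0.4959, -0.1315, 0.1451]
tcp_rot: [-2.34, -2.08, 0.01]
wrist_force: [-2.0, -0.0, -0.0]
width: 1.002
grip_force: 0.0
```

Run:
```python
from h import *
s=read_state();print(s['time'],s['tool_pos'],s['tcp_rot'],s['wrist_force'])
for n in('scene','side'):
    c=read_camera(n)
    for k,z in dict(module_top=.116).items():
        for t in tip_of(n,k)[:1]: print(n,k,round(t['p'],2),at(c,t['location'],z).round(4))
```

```text
5.5 [ 0.4959234  -0.13146172  0.14511335] [-2.33971123 -2.08046152  0.01015698] [-2.00845161 -0.0454759  -0.04950573]
scene module_top 0.69 [ 0.5006 -0.1386  0.116 ]
side module_top 0.7 [ 0.4912 -0.1521  0.116 ]
```

Request:
{"fn": "apply_moves", "kwargs": {
  "fingers": [1,1],
  "travel": [
    [0,0,0],
    [0,0,0]
  ],
  "rotation": [
    [0,0,0],
    [0,0,0]
  ]
}}

```text
time: 5.9
tool_pos: [0.5029, -0.1324, 0.1536]
tcp_rot: [2.343, 2.088, 0.003]
wrist_force: [0.7, -0.3, 1.0]
width: 1.001
grip_force: 0.0
```

Request:
{"fn": "apply_moves", "kwargs": {
  "fingers": [1,1,1,1,0.8,0.7,0.6,0.5,0.5,0.5,0.5,0.5],
  "travel": [
    [0,0,0.4],
    [0,0,0.4],
    [0,0,0.4],
    [0,0,0],
    [0,0,0],
    [0,0,0],
    [0,0,0],
    [0,0,0],
    [0,0,0],
    [0,0,0],
    [0,0,0],
    [0,0,0]
  ],
  "rotation": [
    [0,0,0],
    [0,0,0],
    [0,0,0],
    [0,0,0],
    [0,0,0],
    [0,0,0],
    [0,0,0],
    [0,0,0],
    [0,0,0],
    [0,0,0],
    [0,0,0],
    [0,0,0]
  ],
  "newtons": 20
}}

```text
time: 7.1
tool_pos: [0.5025, -0.1323, 0.0931]
tcp_rot: [2.344, 2.089, 0.002]
wrist_force: [-0.9, 1.0, 6.3]
width: 0.701
grip_force: 23.9
```

Gripped at 59.6 mm with a slight downward load. Next: rotate square to the case and slide into the mouth.

Request:
{"fn": "apply_moves", "kwargs": {
  "fingers": [0.5,0.5,0.5,0.5,0.5,0.5,0.5,0.5,0.5,0.5],
  "travel": [
    [0,0,0],
    [0,0,0],
    [0,0.02,0],
    [0.2,0,0],
    [0.2,0,0],
    [0.2,0,0],
    [0.2,0,0],
    [0.2,0,0],
    [0,0,0],
    [0,0,0]
  ],
  "rotation": [
    [0,0,0.5],
    [0,0,0.5],
    [0,0,0.4],
    [0,0,0],
    [0,0,0],
    [0,0,0],
    [0,0,0],
    [0,0,0],
    [0,0,0],
    [0,0,0]
  ]
}}

```text
time: 8.1
tool_pos: [0.517, -0.0835, 0.0931]
tcp_rot: [2.491, 1.912, 0.005]
wrist_force: [1.2, 2.5, 5.6]
width: 0.697
grip_force: 23.8
```

Run:
```python
from h import *
s=read_state();print(s['time'],s['tool_pos'],s['tcp_rot'],s['wrist_force'],s['torque'])
c=read_camera('wrist');save(c,'f.png')
```

```text
8.1 [ 0.51703702 -0.08345199  0.09306449] [2.49050253 1.91155593 0.00481816] [1.16955002 2.50569631 5.59209294] [0.38182154 0.06791343 0.05109954]
```

View pics/f.png

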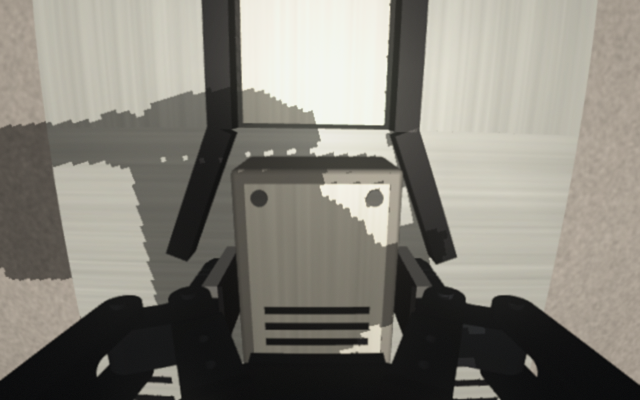

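The module is square and just entering the guides. The tray's near edge is at (237..389, 126) and the module's front top edge at (234..400, 170). I'll check the lateral offset.

Run:
```python
from h import *
c=read_camera('wrist')
im=c['image'].astype(int).sum(2)
print(im[100,190:440:2].tolist())
print(im[60,190:440:2].tolist())
print(im[172,226:246].tolist(),im[172,392:410].tolist())
u=np.array([.2588,.9659]);v=np.array([.9659,-.2588]);B=np.array([.5435,.0158])
for n,p,z in(('trayL',(237,124),.08),('trayR',(389,126),.08),('gL',(182,257),.092),('gR',(440,260),.092),('modL',(235,171),.116),('modR',(399,171),.116),('rimLin',(237,60),.092),('rimRin',(391,60),.08)):
    w=at(c,p,z)[:2];print(n,w.round(4),((w-B)@v).round(4),((w-B)@u).round(4))
w=np.array([.517,-.0835]);print('tcp',(w-B)@v,(w-B)@u)
```

```text
[335, 334, 338, 337, 338, 338, 342, 331, 146, 110, 114, 114, 114, 113, 119, 118, 120, 120, 125, 125, 117, 92, 92, 107, 179, 186, 306, 413, 420, 420, 423, 424, 423, 417, 424, 426, 433, 438, 436, 440, 440, 439, 438, 549, 587, 524, 718, 727, 728, 728, 725, 720, 720, 721, 726, 725, 724, 726, 730, 728, 726, 728, 728, 729, 728, 730, 729, 728, 728, 729, 729, 729, 729, 729, 729, 731, 729, 727, 727, 725, 727, 727, 724, 724, 723, 723, 724, 725, 727, 727, 725, 725, 719, 719, 719, 718, 718, 718, 309, 215, 177, 139, 137, 175, 237, 238, 233, 231, 231, 229, 227, 224, 225, 220, 216, 248, 583, 643, 636, 641, 648, 644, 638, 631, 637]
[603, 608, 604, 603, 607, 614, 591, 294, 170, 175, 180, 179, 181, 182, 185, 188, 191, 192, 194, 192, 121, 109, 114, 187, 221, 315, 691, 710, 714, 713, 713, 715, 712, 713, 715, 717, 717, 719, 719, 720, 722, 721, 722, 725, 726, 722, 721, 724, 726, 728, 722, 721, 719, 723, 727, 726, 725, 727, 730, 728, 727, 728, 728, 728, 727, 730, 730, 728, 727, 727, 728, 729, 729, 728, 728, 728, 728, 728, 724, 721, 722, 727, 726, 723, 724, 724, 723, 722, 725, 725, 725, 725, 722, 718, 717, 715, 715, 714, 700, 237, 220, 194, 135, 136, 167, 231, 237, 230, 225, 224, 223, 223, 221, 219, 219, 215, 209, 421, 647, 633, 635, 642, 641, 637, 624]
[304, 303, 302, 302, 287, 248, 211, 212, 216, 218, 219, 220, 230, 239, 240, 238, 229, 221, 220, 222] [412, 413, 409, 413, 412, 411, 407, 401, 377, 333, 240, 137, 106, 109, 133, 167, 193, 194]
trayL [ 0.4985 -0.0185] -0.0346 -0.0448
trayR [ 0.5617 -0.0365] 0.0311 -0.0458
gL [ 0.4594 -0.0668] -0.0598 -0.1016
gR [ 0.5694 -0.0981] 0.0545 -0.1033
modL [ 0.5008 -0.034 ] -0.0284 -0.0592
modR [ 0.5551 -0.0486] 0.0279 -0.0592
rimLin [0.5085 0.0044] -0.0309 -0.02
rimRin [ 0.5685 -0.0101] 0.0308 -0.0185
tcp 0.00010249000000002798 -0.10277207
```

Nearly centred; I'll shift about 1 mm towards -x and slide in.

Request:
{"fn": "apply_moves", "kwargs": {
  "fingers": [0.5,0.5,0.5,0.5,0.5,0.5,0.5,0.5,0.5,0.5,0.5,0.5],
  "travel": [
    [0.1,-0.025,0],
    [0.2,0,0],
    [0.2,0,0],
    [0.2,0,0],
    [0.2,0,0],
    [0.2,0,0],
    [0.2,0,0],
    [0.2,0,0],
    [0.2,0,0],
    [0.2,0,0],
    [0,0,0],
    [0,0,0]
  ],
  "rotation": [
    [0,0,0],
    [0,0,0],
    [0,0,0],
    [0,0,0],
    [0,0,0],
    [0,0,0],
    [0,0,0],
    [0,0,0],
    [0,0,0],
    [0,0,0],
    [0,0,0],
    [0,0,0]
  ]
}}

```text
time: 9.4
tool_pos: [0.54, 0.0092, 0.0925]
tcp_rot: [2.492, 1.912, 0.005]
wrist_force: [1.1, 2.9, 5.4]
width: 0.698
grip_force: 23.8
```

Request:
{"fn": "apply_moves", "kwargs": {
  "fingers": [0.5,0.5,0.5,0.5],
  "travel": [
    [0.07,0,0],
    [0.07,0,0],
    [0.05,0,0],
    [0,0,0]
  ],
  "rotation": [
    [0,0,0],
    [0,0,0],
    [0,0,0],
    [0,0,0]
  ]
}}

```text
time: 9.8
tool_pos: [0.5418, 0.0173, 0.0919]
tcp_rot: [2.491, 1.912, 0.002]
wrist_force: [-0.6, -1.9, 5.2]
width: 0.701
grip_force: 23.8
```

Request:
{"fn": "apply_moves", "kwargs": {
  "fingers": [0.5,0.5,0.5],
  "travel": [
    [0.04,0,0],
    [0.04,0,0],
    [0,0,0]
  ],
  "rotation": [
    [0,0,0],
    [0,0,0],
    [0,0,0]
  ]
}}

```text
time: 10.1
tool_pos: [0.5422, 0.0202, 0.0916]
tcp_rot: [2.491, 1.912, -0.002]
wrist_force: [-1.3, -7.6, 6.3]
width: 0.697
grip_force: 24.0
```

Contact with the far wall (7.6 N). Release, rise and look.

Request:
{"fn": "apply_moves", "kwargs": {
  "fingers": [0.75,0.85,0.85,0.85,0.85,0.85,0.5,0,0,0,0,0],
  "travel": [
    [0,0,0],
    [0,0,0],
    [0,0,0],
    [0,0,-0.5],
    [0,0,-0.8],
    [0,0,-0.8],
    [0,0,0],
    [0,0,0],
    [0,0,0],
    [0,0,0],
    [0,0,0],
    [0,0,0]
  ],
  "rotation": [
    [0,0,0],
    [0,0,0],
    [0,0,0],
    [0,0,0],
    [0,0,0],
    [0,0,0],
    [0,0,0],
    [0,0,0],
    [0,0,0],
    [0,0,0],
    [0,0,0],
    [0,0,0]
  ]
}}

```text
time: 11.3
tool_pos: [0.5415, 0.0213, 0.1951]
tcp_rot: [-2.491, -1.912, 0.002]
wrist_force: [0.1, 0.8, -0.1]
width: 0.003
grip_force: 0.0
```

Run:
```python
from h import *
s=read_state();print(s['time'],s['tool_pos'],s['tcp_rot'],s['wrist_force'],s['width'])
c=read_camera('wrist');save(c,'g.png')
for k,z in dict(module_top=.115,latch_tab=.128).items():
    for t in tip_of('wrist',k)[:1]: print(k,round(t['p'],2),t['location'],at(c,t['location'],z).round(4))
```

```text
11.3 [0.54149145 0.02129224 0.19513646] [-2.49132614e+00 -1.91182389e+00  2.48205595e-03] [ 0.1230682   0.76627287 -0.10417009] 0.003121625442689911
module_top 0.92 [319.3, 207.4] [0.543  0.0224 0.115 ]
latch_tab 0.63 [323.0, 69.4] [0.5667 0.1032 0.128 ]
```

View pics/g.png

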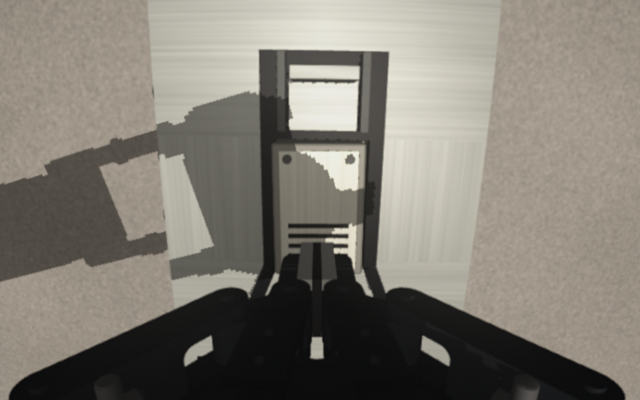

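The module stands over the bay, against the far rim (top edge at row 143), and is centred. Press with the shut fingers.

Request:
{"fn": "apply_moves", "kwargs": {
  "fingers": [0,0,0,0,0,0,0,0,0,0,0,0],
  "travel": [
    [0.01,0.015,0.5],
    [0,0,0.5],
    [0,0,0.4],
    [0,0,0],
    [0,0,0.1],
    [0,0,0.1],
    [0,0,0.1],
    [0,0,0.1],
    [0,0,0.1],
    [0,0,0.1],
    [0,0,0],
    [0,0,0]
  ],
  "rotation": [
    [0,0,0],
    [0,0,0],
    [0,0,0],
    [0,0,0],
    [0,0,0],
    [0,0,0],
    [0,0,0],
    [0,0,0],
    [0,0,0],
    [0,0,0],
    [0,0,0],
    [0,0,0]
  ]
}}

```text
time: 12.65
tool_pos: [0.5441, 0.0216, 0.0973]
tcp_rot: [2.491, 1.912, 0.003]
wrist_force: [1.2, -0.3, 2.7]
width: -0.003
grip_force: 1.4
```

Request:
{"fn": "apply_moves", "kwargs": {
  "fingers": [0,0,0,0],
  "travel": [
    [0,0,0.05],
    [0,0,0.05],
    [0,0,0.02],
    [0,0,0]
  ],
  "rotation": [
    [0,0,0],
    [0,0,0],
    [0,0,0],
    [0,0,0]
  ]
}}

```text
time: 13.05
tool_pos: [0.5442, 0.0216, 0.092]
tcp_rot: [2.491, 1.912, 0.003]
wrist_force: [-1.5, -0.4, 8.0]
width: 0.002
grip_force: 4.0
```

Request:
{"fn": "apply_moves", "kwargs": {
  "fingers": [0,0,0],
  "travel": [
    [0,0,0.03],
    [0,0,0.02],
    [0,0,0]
  ],
  "rotation": [
    [0,0,0],
    [0,0,0],
    [0,0,0]
  ]
}}

```text
time: 13.35
tool_pos: [0.5444, 0.0216, 0.0918]
tcp_rot: [2.491, 1.912, 0.003]
wrist_force: [-7.6, 0.4, 22.8]
width: 0.001
grip_force: 11.0
```

Bottomed at z = 0.0918 with force rising to 23 N. Rise and check that it is flush.

Request:
{"fn": "apply_moves", "kwargs": {
  "fingers": [0,0,0,0,0,0],
  "travel": [
    [0,0,-0.2],
    [0,0,-0.6],
    [0,0,-0.9],
    [-0.5,0,-0.4],
    [-0.5,0,0],
    [0,0,0]
  ],
  "rotation": [
    [0,0,0],
    [0,0,0],
    [0,0,0],
    [0,0,0],
    [0,0,0],
    [0,0,0]
  ]
}}

```text
time: 13.95
tool_pos: [0.5299, -0.0287, 0.1938]
tcp_rot: [2.493, 1.909, 0.001]
wrist_force: [-0.8, -0.3, -0.4]
width: -0.002
grip_force: 0.0
```

Run:
```python
from h import *
s=read_state();print(s['time'],s['tool_pos'],s['wrist_force'])
c=read_camera('wrist')
for k,z in dict(module_top=.092,bay=.092,latch_tab=.128).items():
    for t in tip_of('wrist',k)[:1]: print(k,round(t['p'],2),t['location'],at(c,t['location'],z).round(4))
a=cv2.resize(c['image'][0:300,170:470],(400,400))
d=read_camera('side')
for t in tip_of('side','latch_tab')[:1]: print('side',t['p'],at(d,t['location'],.128).round(4))
b=cv2.resize(d['image'][160:280,280:400],(400,400),interpolation=2)
cv2.imwrite('pics/i.png',np.hstack([a,b])[:,:,::-1])
```

```text
13.95 [ 0.52988845 -0.02868807  0.19384472] [-0.81835316 -0.2509784  -0.44539963]
module_top 0.8 [315.1, 129.5] [0.5418 0.02   0.092 ]
side 0.57 [0.5614 0.1035 0.128 ]
```

View pics/i.png

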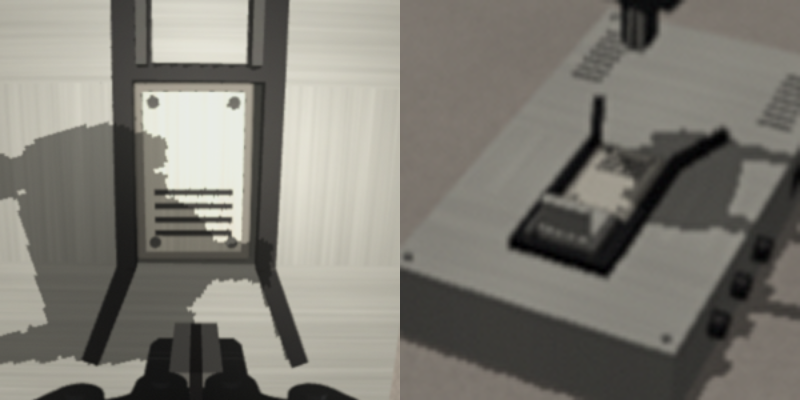

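Seated flush with the rim. Next: go behind the latch tab.

Request:
{"fn": "apply_moves", "kwargs": {
  "fingers": [0,0,0,0,0,0,0,0,0,0],
  "travel": [
    [0.8,0,0],
    [0.8,0,0],
    [0.8,0,0],
    [0.8,0,0],
    [0.43,0,0],
    [0,0,0],
    [0,0,0.6],
    [0,0,0.6],
    [0,0,0.4],
    [0,0,0]
  ],
  "rotation": [
    [0,0,0],
    [0,0,0],
    [0,0,0],
    [0,0,0],
    [0,0,0],
    [0,0,0],
    [0,0,0],
    [0,0,0],
    [0,0,0],
    [0,0,0]
  ]
}}

```text
time: 15.25
tool_pos: [0.5733, 0.1474, 0.1084]
tcp_rot: [-2.489, -1.911, 0.012]
wrist_force: [-0.6, 0.2, 0.6]
width: -0.001
grip_force: 0.0
```

Request:
{"fn": "apply_moves", "kwargs": {
  "fingers": [0,0,0,0],
  "travel": [
    [0,0,0],
    [-0.2,0,0],
    [-0.2,0,0],
    [0,0,0]
  ],
  "rotation": [
    [0,0,0],
    [0,0,0],
    [0,0,0],
    [0,0,0]
  ]
}}

```text
time: 15.65
tool_pos: [0.5722, 0.1278, 0.1141]
tcp_rot: [2.493, 1.91, 0.002]
wrist_force: [-0.0, 1.0, -0.3]
width: -0.001
grip_force: 0.0
```

Request:
{"fn": "apply_moves", "kwargs": {
  "fingers": [0,0,0,0,0,0,0],
  "travel": [
    [-0.1,0,0],
    [-0.1,0,0],
    [-0.1,0,0],
    [-0.1,0,0],
    [-0.1,0,0],
    [-0.1,0,0],
    [0,0,0]
  ],
  "rotation": [
    [0,0,0],
    [0,0,0],
    [0,0,0],
    [0,0,0],
    [0,0,0],
    [0,0,0],
    [0,0,0]
  ]
}}

```text
time: 16.35
tool_pos: [0.5639, 0.0995, 0.1127]
tcp_rot: [2.492, 1.912, -0.001]
wrist_force: [-0.4, 0.2, -0.2]
width: -0.003
grip_force: 0.0
```

Request:
{"fn": "apply_moves", "kwargs": {
  "fingers": [0,0,0],
  "travel": [
    [-0.06,0,0],
    [-0.04,0,0],
    [0,0,0]
  ],
  "rotation": [
    [0,0,0],
    [0,0,0],
    [0,0,0]
  ]
}}

```text
time: 16.65
tool_pos: [0.5626, 0.0952, 0.1127]
tcp_rot: [2.492, 1.912, -0.001]
wrist_force: [0.7, 0.7, 0.5]
width: 0.001
grip_force: 0.5
```

Request:
{"fn": "apply_moves", "kwargs": {
  "fingers": [0,0,0,0],
  "travel": [
    [-0.1,0,0],
    [-0.1,0,0],
    [-0.1,0,0],
    [0,0,0]
  ],
  "rotation": [
    [0,0,0],
    [0,0,0],
    [0,0,0],
    [0,0,0]
  ]
}}

```text
time: 17.05
tool_pos: [0.5621, 0.0925, 0.1135]
tcp_rot: [-2.487, -1.899, -0.031]
wrist_force: [7.7, 41.3, -8.6]
width: 0.0
grip_force: 20.8
```

Run:
```python
from h import *
s=read_state();print(s['time'],s['tool_pos'],s['wrist_force'])
for n in('scene','side'):
    d=read_camera(n)
    for t in tip_of(n,'latch_tab')[:1]: print(n,t['p'],t['location'],at(d,t['location'],.128).round(4))
b=cv2.resize(d['image'][160:280,260:400],(700,600),interpolation=2)
cv2.imwrite('pics/j.png',b[:,:,::-1])
```

```text
17.05 [0.56210586 0.09254668 0.11347813] [ 7.73990091 41.27666851 -8.61997724]
side 0.53 [332.8, 215.9] [0.5597 0.0821 0.128 ]
```

View pics/j.png

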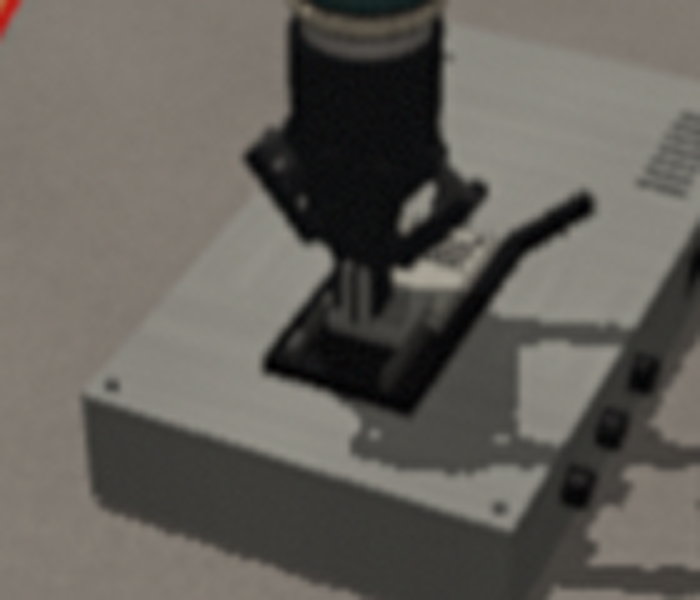

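Hard stop reached: the tab has travelled about 28 mm and the plate lies over the module's end. Back off and rise.

Request:
{"fn": "apply_moves", "kwargs": {
  "fingers": [0,0,0,0,0,0,0,0,0],
  "travel": [
    [0.3,0,0],
    [0.3,0,0],
    [0.2,0,0],
    [0,0,0],
    [0,0,-0.8],
    [0,0,-0.8],
    [-0.9,0,-0.4],
    [-0.9,0,0],
    [0,0,0]
  ],
  "rotation": [
    [0,0,0],
    [0,0,0],
    [0,0,0],
    [0,0,0],
    [0,0,0],
    [0,0,0],
    [0,0,0],
    [0,0,0],
    [0,0,0]
  ]
}}

```text
time: 18.15
tool_pos: [0.5451, 0.0277, 0.214]
tcp_rot: [2.494, 1.905, -0.002]
wrist_force: [0.2, -0.3, -0.2]
width: -0.001
grip_force: 0.0
```

Request:
{"fn": "apply_moves", "kwargs": {
  "fingers": [0,0,0],
  "travel": [
    [-0.9,0,0],
    [-0.5,0,0],
    [0,0,0]
  ],
  "rotation": [
    [0,0,0],
    [0,0,0],
    [0,0,0]
  ]
}}

```text
time: 18.45
tool_pos: [0.5266, -0.0378, 0.2123]
tcp_rot: [2.496, 1.908, -0.003]
wrist_force: [-0.1, 0.5, -1.3]
width: -0.0
grip_force: 0.0
```

Run:
```python
from h import *
s=read_state();print(s['time'],s['tool_pos'],s['wrist_force'])
c=read_camera('wrist')
for t in tip_of('wrist','latch_tab')[:1]: print(t['p'],at(c,t['location'],.128).round(4))
save(c,'k.png')
```

```text
18.45 [ 0.52656857 -0.0377905   0.21225807] [-0.0974142   0.48806405 -1.28463247]
0.64 [0.5597 0.0789 0.128 ]
```

View pics/k.png

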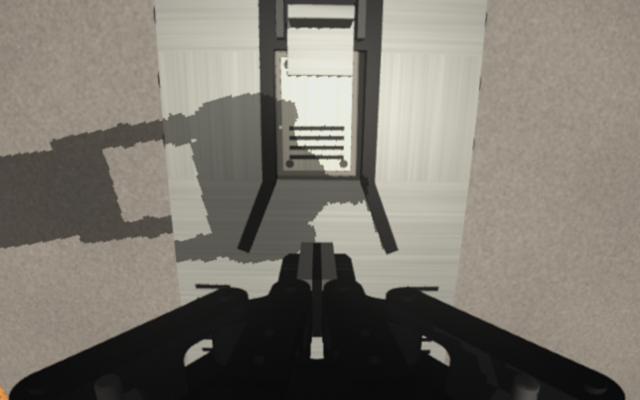

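The latch plate's front edge (row 75) lies about 18 mm past the module's end (row 52), and the stop force agrees. The module is flush. Hand in.

```bash
python3 -c "
from h import *
c=read_camera('wrist');w=at(c,(320,75),.101)[:2];print((w-np.array([.5435,.0158]))@np.array([.2588,.9659]))
print(finish_job())"
```

```text
0.03282294096341621
the job is handed in; nothing more can be done
None
```

The module is in the bay with its top flush with the rim, the latch is across over its end to its stop, and the job was handed in at about 18.5 s of the 64 s. I moved the module by gripping it lightly and sliding it along the panel, and pushing the latch to its stop put about 42 N on the shut fingertips.

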